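# Snug up the taper plug of a gear housing with its T-key

## Task

Take the smaller T-key out of its stand, seat it in the square socket of the plug on top of the gear housing and turn the plug clockwise until it goes snug: past its free run to where it clearly stiffens, then about a twentieth of a turn more and no further, because a loose plug leaks and an overtightened one cracks the housing. Then put the key back upright in its own stand and leave the bigger key, the bearing and the brass bushing where they are.

Things in the scene. Friction and masses are not known exactly. Their poses are not given: they have to be found in the camera images.
- key: Smaller T-key, steel, 0.2 to 0.33 kg, upright in its stand. Origin at the centre of its flat tip, z up. Square shank 14 x 14 mm, 100 mm from the tip; crossbar along x, 70 mm long, 14 mm thick, 94 to 112 mm above the tip: pinch it across its thickness from above, firmly (60 N or more) or it twists. Stands by itself in stand and plug, with a little play. Turned half round it is the same.
- key_tip (a point): centre of the flat lower end of the smaller key; axes as the key
- key_stand_hole (a point): centre of the mouth of the smaller key's stand, z up: a fixed black block 70 x 70 x 50 mm with a round hole of 27 mm diameter, 40 mm deep (the hole's floor is 10 mm above the table). Any yaw of the key goes in.
- plug_socket (a point): Centre of the mouth of the brass plug's square socket, z up, 90 mm above the table; x and y lie along the sides of the square and turn with the plug. Socket 16 x 16 mm, 18 mm deep, the top 5 mm flared to 23 mm: the 14 mm key goes in at any of four yaws, with about 0.15 rad of turning play either way. The plug sits in a grey boss 92 mm across, 86 mm high. Tightening is clockwise from above.
- housing: grey gear housing, fixed to the bench, base 200 x 160 mm, 62 mm high without the boss; origin under its centre on the table, the boss is on its vertical centre line
- seat (a joint): How far the taper is drawn into its seat, m: 0.00025 per radian past the first bite; far below the noise of the reading, so it must be felt. The bite starts at a turning moment of 0.32 N m and stiffens by 0.5 N m for each radian more. Snug is 0.1 to 0.6 rad past the first bite, a moment of 0.37 to 0.62 N m; more is overtightened. The plug stays where it is left.
- gap (a joint): Way left before the plug's taper bites, m: negative, 0 when it touches, 0.00025 per radian of plug turn; far below the noise of the reading, so it must be felt. Until then the plug runs freely with a drag of only 0.06 N m, for 0.5 to 2.6 rad, different each time.
- big_key: the bigger T-key, a bystander: shank 20 mm square, bar 100 mm long, same height; origin at the centre of its tip
- bearing: bystander, steel ring 60 mm across, 16 mm high; origin under its centre
- bushing: bystander, brass flanged bushing 44 mm across, 40 mm high; origin under its centre
Mind the look-alikes: they are no part of the job. What is shaped like the key but green or turquoise is not meant.

How it is judged:
By the outcome, as a careful person would: the job done as asked, in the order asked, and still so for the second after the job is handed in, with the robot touching nothing.
It also fails if it takes over 70 s, if anything falls off the work surface, if the arm or the gripper's body presses on something with over 40 N, if the wrist force passes 120 N, or if a joint passes its speed limit or range.

## Robot

A 7-joint arm with a two-finger parallel gripper is mounted at the origin on the work surface. World frame = base frame: x ahead of the robot, y to its left, z up, the work surface at z = 0. Lengths are in m, angles in rad, forces in N, time in s.
With the tool pointing down it reaches from about 0.4 to 0.875 m from the base axis. Payload 6.5 kg.
Tool frame: the origin (TCP) lies between the finger pads; the fingertips stand 14 mm ahead of it and the grasp point (between the pads) lies 5 mm behind it (bot.tcp_to_tips is the distance from the TCP to the fingertips, in m); x points along the fingers, z is the direction in which the jaws open and shut, and the axes are right-handed (so a half turn about x gives the same grasp; the last joint's range is limited). The gripper opens to 85 mm and grips with 20 to 120 N. Pads are 22 mm wide; open, the fingers measure 114 mm over their backs; the gripper's body (76 mm by 85 mm) begins 54 mm behind the grasp point. The pads swing forward as they close: fully open they stand 13 mm farther back than shut.
Start: joints at [1.243, 0.536, -0.004, 1.538, 0.003, 1.067, -0.071], TCP at [0.168, -0.628, 0.245] pointing down, gripper open.
Joint ranges: [-2.7, 2.7], [-0.37, 2.16], [-1.27, 1.26], [0.24, 2.4], [-1.31, 4.45], [0.19, 1.91], [-2.76, 2.76]. Speed limits (rad/s): [2.39, 2.39, 3.14, 3.14, 3.14, 3.14, 3.14].

## Interface

Orientations are given as [roll, pitch, yaw] about the fixed x, y, z axes, in that order (R = Rz(yaw) Ry(pitch) Rx(roll)).
In Python, from plant import bot, snapshot, ticket gives the robot as it stands.
- The arm moves only by the tool send_rows, never from a script. Its arguments are lists of equal length, an entry for each row: "translation": the shift along the tool's x, y, z normalised to -1 to 1, where 1 is 25 mm, a list of three; "spin": the turn about the tool's x normalised to -1 to 1, where 1 is 0.12 rad; "jaw": the gripper command: -1 is fully open, 1 is shut, values between are in proportion. A call has exactly 8 rows; each row shifts and turns the commanded pose from where the row before left it, along the tool's axes as they then stand; what a row does not reach is not made up. A row lasts 1/10 s, in which the tool goes at most 50 mm and 8.59 degrees, less where a joint would pass 70% of its speed; a pose out of reach is approached as far as the arm can. A call with a number of a shift or a turn outside -1 to 1 is refused whole. A call with a gripper value outside its range is refused whole. The fingers move at their own pace and stop on an object; "newtons" is the grip in N (left out, the last holds). Time passes only in rows, so rows that do not move let the fingers close, or fill a call up. It gives the time, the measured TCP pose, the force and the opening at its end, in the units of the state.
- bot.read_state(): the state, without advancing time (a new reading comes with each control period).
- snapshot(name): name is "scene" or "side" or "wrist"; returns a dict with "frame" (420x560x3 uint8, red, green, blue), "range_z" (420x560 float32, m along the optical axis (not along the pixel's ray), 0 where there is no reading), "intrinsics" (3x3 intrinsics, pixels), "camera_from_world" (4x4, takes a point from world to camera coordinates); the wrist camera has in their place "hand_eye" (4x4, takes a point from camera to tool coordinates, whose origin is the TCP and whose axes are the tool frame's). Camera axes: x right, y up, looking along -z (the intrinsics and any distortion apply to the point x, -y, -z); pixel columns grow to the right and rows downward; lengths in m; the calibration is good to about 2 mm. The wrist camera is an equidistant fisheye: a pixel r from the principal point sees the ray r / f radians off the axis. A picture is of the moment at which its call begins: read the wrist's pose just before it.
- ticket.job_done(): hands the job in, once; it reports no verdict.
The state is a dict: "time": time; "qpos": joint angles; "qvel": joint speeds; "tau": joint torques, N m; "position": TCP position; "orientation": TCP orientation; "contact_force": force on the tool from outside, world axes, zero at the start; "moment": the same for the moment, N m; "gripper_width": finger opening in m.
Only numpy, scipy, OpenCV 4.12 (cv2) and the standard library are available. Lean on these libraries where they do the work, as an engineer would, in place of code of your own. Each camera call takes 0.05 s, during which the arm holds its last target.

## Working session

There is one attempt and no reset: what is moved stays moved. The work goes in short steps, Python scripts to look and compute and a tool call to move; the robot and the scene stay as the last step left them, time stands still between calls to the robot, and variables do not carry over. Pictures are saved under pics/ and viewed, and the job is handed in when it is done.

Besides the shell and the picture viewer there is one more tool, called after "Emit:" in YAML: its name, and indented under it one key for each argument. send_rows: Moves the arm, as the interface text tells. Its arguments: {"type":"object","properties":{"translation":{"type":"array","items":{"type":"array","items":{"type":"number","minimum":-1,"maximum":1}}},"spin":{"type":"array","items":{"type":"number","minimum":-1,"maximum":1}},"jaw":{"type":"array","items":{"type":"number"}},"newtons":{"type":"number"}},"required":["translation","spin","jaw"]}

```bash
ls; mkdir -p pics; python3 - <<'E'
from plant import bot, snapshot
import cv2, numpy as np, pickle
s=bot.read_state(); print(s)
for n in ["scene","side","wrist"]:
    d=snapshot(n); pickle.dump(d,open(f'pics/{n}0.pkl','wb'))
    cv2.imwrite(f'pics/{n}0.png',d['frame'][:,:,::-1])
    print(n,d['intrinsics'].tolist(),{k:np.round(v,4).tolist() for k,v in d.items() if k in('camera_from_world','hand_eye')},[k for k in d])
E
```

```text
pics
{'time': 0.0, 'qpos': array([ 1.24283182,  0.53718035, -0.00442444,  1.5388908 ,  0.00258591,
        1.06729645, -0.07119694]), 'qvel': array([-0.00039271, -0.00088287,  0.00074217, -0.00024733, -0.00068193,
        0.00114134,  0.00059305]), 'tau': array([ 2.53776416e-04, -5.83412111e+01,  1.04880642e+00, -2.59101462e+01,
        1.23931031e-02,  9.35145799e-03,  2.15178829e-05]), 'position': array([ 0.16802895, -0.62726554,  0.24439712]), 'orientation': array([-3.07111311,  1.5690271 ,  1.90309642]), 'contact_force': array([ 0.00684039, -0.3601566 ,  0.55270956]), 'moment': array([ 0.00544384,  0.00657468, -0.04554279]), 'gripper_width': 0.0853011015184259}
scene [[452.36631236058065, 0.0, 277.9398904533945], [0.0, 452.36631236058065, 218.81059305894033], [0.0, 0.0, 1.0]] {'camera_from_world': [[-0.3763, 0.9265, 0.0013, 0.1232], [-0.6731, -0.2743, 0.6868, 0.2591], [0.6367, 0.2575, 0.7268, -1.2203], [0.0, 0.0, 0.0, 1.0]]} ['frame', 'range_z', 'intrinsics', 'camera_from_world']
side [[456.43367304522803, 0.0, 280.44038195088], [0.0, 456.43367304522803, 208.72648524154823], [0.0, 0.0, 1.0]] {'camera_from_world': [[-0.9565, -0.2916, 0.0058, 0.4648], [0.2133, -0.6858, 0.6958, -0.1388], [-0.1989, 0.6668, 0.7182, -1.0463], [0.0, 0.0, 0.0, 1.0]]} ['frame', 'range_z', 'intrinsics', 'camera_from_world']
wrist [[325.19226210127806, 0.0, 276.1119811476812], [0.0, 325.19226210127806, 209.51863871911576], [0.0, 0.0, 1.0]] {'hand_eye': [[0.0002, 0.3223, -0.9466, -0.1282], [0.0016, 0.9466, 0.3223, 0.082], [1.0, -0.0016, -0.0004, -0.0005], [0.0, 0.0, 0.0, 1.0]]} ['frame', 'range_z', 'intrinsics', 'hand_eye']
```

View pics/scene0.png

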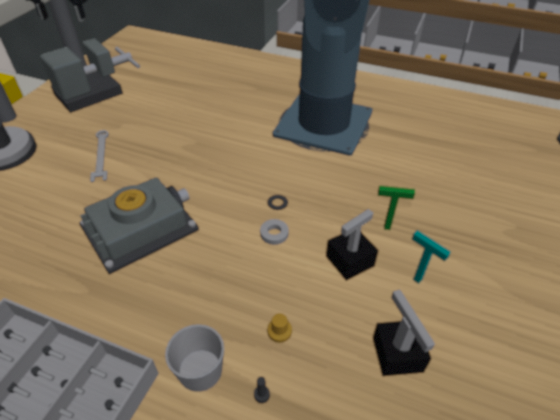

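View pics/side0.png

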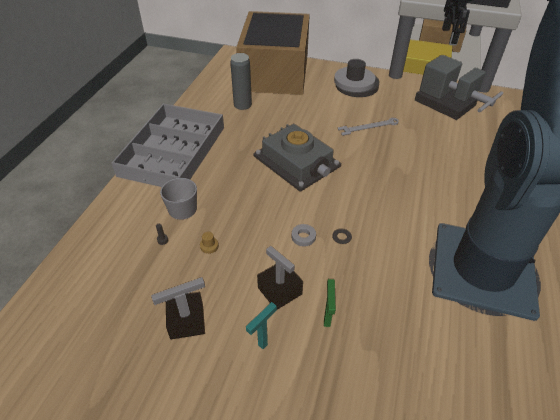

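View pics/wrist0.png

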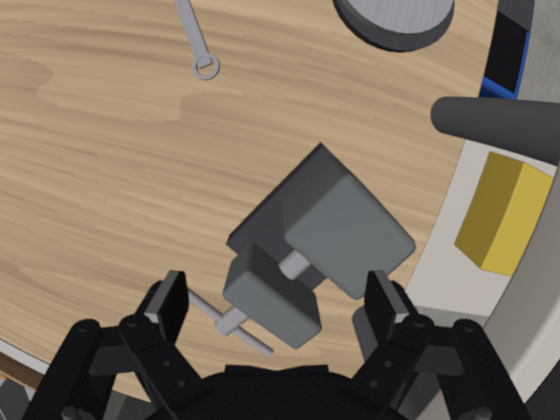

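The scene view shows the small key in its black stand at about (352,250), with its bar at (357,224). The big key is at (403,345), and the plug sits on the boss at (130,200). The green and turquoise T's are decoys. Next I'll measure these from depth.

```bash
cat > h.py <<'E'
import numpy as np, cv2, pickle
from scipy.spatial.transform import Rotation as R
def cloud(d):
    K=d['intrinsics'];z=d['range_z'];v,u=np.mgrid[0:z.shape[0],0:z.shape[1]]
    X=(u-K[0,2])/K[0,0]*z; Y=-(v-K[1,2])/K[1,1]*z
    P=np.stack([X,Y,-z,np.ones_like(z)],-1)
    W=P@np.linalg.inv(d['camera_from_world']).T
    W=W[...,:3]; W[z<=0]=np.nan
    return W
def toolR(o): return R.from_euler('xyz',o).as_matrix()
E
python3 - <<'E'
from h import *
for n in ['scene','side']:
    d=pickle.load(open(f'pics/{n}0.pkl','rb'));W=cloud(d);f=d['frame'].astype(int)
    hsv=cv2.cvtColor(d['frame'],cv2.COLOR_RGB2HSV)
    sat=hsv[...,1]
    # key bars: height
    m=((W[...,2]>0.095)&(W[...,2]<0.13)&(sat<60)).astype(np.uint8)
    k,l,st,c=cv2.connectedComponentsWithStats(m)
    for i in range(1,k):
        if st[i,4]<60: continue
        p=W[l==i]; 
        if np.linalg.norm(p[:,:2].mean(0))>1.0 : continue
        top=p[p[:,2]>np.percentile(p[:,2],90)-0.006]
        r=cv2.minAreaRect((p[:,:2]*1000).astype(np.float32))
        rt=cv2.minAreaRect((top[:,:2]*1000).astype(np.float32))
        print(n,'bar?',c[i].round(),st[i,4],p.mean(0).round(4),'zmax',p[:,2].max().round(4),'all',r,'top',rt)
    # black stands
    m=((f.max(-1)<50)&(W[...,2]>0.044)&(W[...,2]<0.056)).astype(np.uint8)
    k,l,st,c=cv2.connectedComponentsWithStats(m)
    for i in range(1,k):
        if st[i,4]<80: continue
        p=W[l==i]; print(n,'stand',c[i].round(),st[i,4],p.mean(0).round(4),cv2.minAreaRect((p[:,:2]*1000).astype(np.float32)))
    # plug
    m=((hsv[...,0]>12)&(hsv[...,0]<32)&(sat>110)&(W[...,2]>0.06)&(W[...,2]<0.1)).astype(np.uint8)
    k,l,st,c=cv2.connectedComponentsWithStats(m)
    for i in range(1,k):
        if st[i,4]<40: continue
        p=W[l==i]; print(n,'plug',c[i].round(),st[i,4],p.mean(0).round(4),np.percentile(p[:,2],[5,50,95]).round(4),cv2.minEnclosingCircle((p[:,:2]*1000).astype(np.float32)))
    m=((W[...,2]>0.078)&(W[...,2]<0.094)&(W[...,0]<0.9)).astype(np.uint8)
    k,l,st,c=cv2.connectedComponentsWithStats(m)
    for i in range(1,k):
        if st[i,4]<300: continue
        p=W[l==i]; print(n,'boss',c[i].round(),st[i,4],p.mean(0).round(4),cv2.minEnclosingCircle((p[:,:2]*1000).astype(np.float32)))
    u0,v0=(160,262) 
    crop=d['frame'][150:370,220:470] if n=='scene' else d['frame'][220:360,140:350]
    cv2.imwrite(f'pics/{n}0_keys.png',cv2.resize(crop,None,fx=3 if n=='side' else 2.7,fy=3 if n=='side' else 2.7,interpolation=cv2.INTER_CUBIC)[:,:,::-1])
    crop=d['frame'][170:230,90:180] if n=='scene' else d['frame'][115:165,260:340]
    cv2.imwrite(f'pics/{n}0_plug.png',cv2.resize(crop,None,fx=8,fy=8,interpolation=cv2.INTER_CUBIC)[:,:,::-1])
E
```

```text
scene bar? [67. 34.] 208 [ 0.0136 -0.7982  0.1131] zmax 0.13 all ((11.2269287109375, -800.1152954101562), (27.375530242919922, 47.79933166503906), 49.274749755859375) top ((13.453633308410645, -799.7933959960938), (24.00515365600586, 47.381126403808594), 42.28102111816406)
scene bar? [97. 52.] 442 [ 0.0837 -0.6378  0.1178] zmax 0.13 all ((71.5880355834961, -651.5040893554688), (105.75112915039062, 41.42182159423828), 63.19704818725586) top ((71.05819702148438, -651.5737915039062), (105.99199676513672, 39.350120544433594), 59.464664459228516)
scene bar? [62. 64.] 828 [ 0.173  -0.6814  0.1191] zmax 0.13 all ((159.07994079589844, -697.5462036132812), (102.0955810546875, 79.57929229736328), 61.89786911010742) top ((158.781005859375, -698.0360717773438), (101.07390594482422, 77.44115447998047), 60.70450210571289)
scene bar? [357. 222.] 388 [0.4337 0.1948 0.1167] zmax 0.1247 all ((430.6539001464844, 193.68101501464844), (14.44088077545166, 70.93610382080078), 61.5767707824707) top ((430.2105712890625, 193.89935302734375), (14.120144844055176, 69.93230438232422), 61.04579162597656)
scene ba
[... 3692 characters left out ...]
6800994873047, 70.05809783935547), 53.0093994140625)
side stand [184. 312.] 776 [0.5854 0.3297 0.0502] ((589.7505493164062, 324.55267333984375), (69.42987060546875, 69.59848022460938), 27.483823776245117)
side plug [276.  72.] 505 [ 0.6733 -0.5678  0.08  ] [0.0622 0.0803 0.0979] ((673.8851318359375, -576.9498291015625), 88.55509185791016)
side plug [297. 137.] 222 [ 0.5114 -0.239   0.0875] [0.0832 0.0877 0.0907] ((511.9151611328125, -240.25112915039062), 29.791423797607422)
side boss [297. 139.] 542 [ 0.5101 -0.2351  0.0864] ((511.5552673339844, -238.90286254882812), 45.48210906982422)
side boss [488. 262.] 349 [0.0177 0.0525 0.086 ] ((4.798973083496094, 9.598548889160156), 68.3608169555664)
```

View pics/scene0_plug.png

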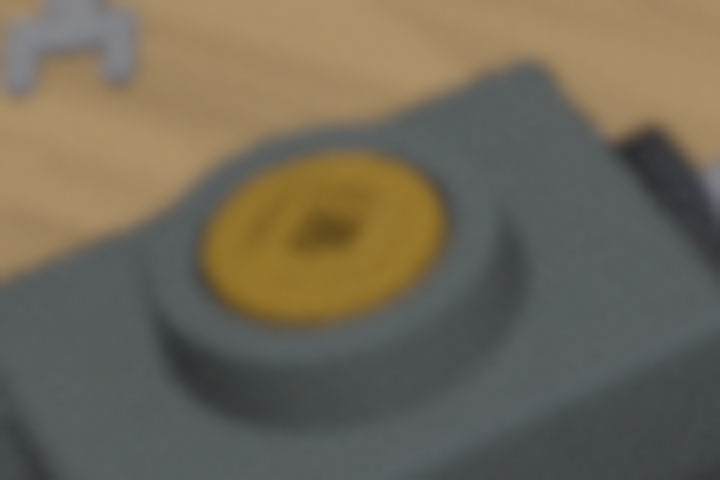

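View pics/side0_plug.png

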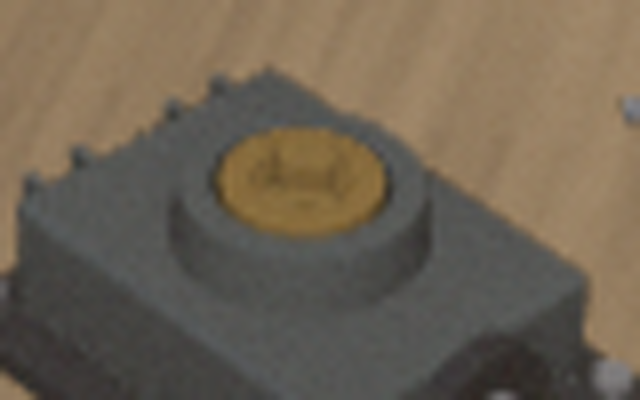

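```bash
python3 - <<'E'
from plant import bot
from h import *
s=bot.read_state();M=toolR(s['orientation']);print(M.round(4));print('tool z yaw',np.degrees(np.arctan2(M[1,2],M[0,2])))
# base rotates; yaw relation
t=np.array([0.4302,0.1946]);print(np.arctan2(*t[::-1]),np.hypot(*t),np.arctan2(-.2395,.5117), np.arctan2(s['position'][1],s['position'][0]))
E
```

```text
[[-4.000e-04  9.659e-01  2.589e-01]
 [ 1.200e-03  2.589e-01 -9.659e-01]
 [-1.000e+00 -1.000e-04 -1.300e-03]]
tool z yaw -74.99598723614339
0.42480459673754123 0.472166496058329 -0.437760606719093 -1.3090184012021617
```

The brass plug disc is visible at scene (130,199), but its socket is too blurred to give a yaw. I'll go over the plug first and look with the wrist camera.

Emit:
send_rows:
  translation:
    - [0,0.72,-0.476]
    - [0,0.72,-0.476]
    - [0,0.72,-0.476]
    - [0,0.72,-0.476]
    - [0,0.72,-0.476]
    - [0,0.72,-0.476]
    - [0,0.72,-0.476]
    - [0,0.72,-0.476]
  spin: [0,0,0,0,0,0,0,0]
  jaw: [-1,-1,-1,-1,-1,-1,-1,-1]
  newtons: 100

```text
time: 0.95
position: [0.2831, -0.4977, 0.245]
orientation: [-2.749, 1.57, 2.226]
contact_force: [0.2, -0.5, -0.0]
gripper_width: 0.0852
```

Emit:
send_rows:
  translation:
    - [0,0.72,-0.476]
    - [0,0.72,-0.476]
    - [0,0.72,-0.476]
    - [0,0.72,-0.476]
    - [0,0.72,-0.476]
    - [0,0.72,-0.476]
    - [0,0.72,-0.476]
    - [0,0.72,-0.476]
  spin: [-1,-1,0,0,0,0,0,0]
  jaw: [-1,-1,-1,-1,-1,-1,-1,-1]

```text
time: 1.75
position: [0.3697, -0.3492, 0.2451]
orientation: [-2.601, 1.57, 2.613]
contact_force: [-0.0, 0.2, 1.1]
gripper_width: 0.0849
```

```bash
cat >> h.py <<'E'
def go(s,tx,ty,tz=None,n=8,yaw=None):
    M=toolR(s['orientation']);d=np.array([tx,ty,s['position'][2] if tz is None else tz])-s['position']
    yw=np.degrees(np.arctan2(M[1,2],M[0,2]))
    print('pos',s['position'].round(4),'zyaw',yw.round(2),'q7',s['qpos'][6].round(3),'q1',s['qpos'][0].round(3),'rows',n,'->',(M.T@d/0.025/n).round(3), 'spin units total', None if yaw is None else ((-(yaw-yw)+180)%360-180)/np.degrees(.12))
E
python3 - <<'E'
from plant import bot
from h import *
go(bot.read_state(),0.5117,-0.2395)
E
```

```text
pos [ 0.3697 -0.3492  0.2451] zyaw -61.25 q7 -0.46 q1 0.813 rows 8 -> [-0.     0.886 -0.14 ] spin units total None
```

Emit:
send_rows:
  translation:
    - [0,0.88,-0.14]
    - [0,0.88,-0.14]
    - [0,0.88,-0.14]
    - [0,0.88,-0.14]
    - [0,0.88,-0.14]
    - [0,0.88,-0.14]
    - [0,0.88,-0.14]
    - [0,0.88,-0.14]
  spin: [0,0,0,0,0,0,0,0]
  jaw: [-1,-1,-1,-1,-1,-1,-1,-1]

```text
time: 2.55
position: [0.5109, -0.2403, 0.245]
orientation: [-2.356, 1.57, 2.859]
contact_force: [0.1, 0.2, -0.4]
gripper_width: 0.0851
```

```bash
cat > wshot.py <<'E'
import sys
from plant import bot,snapshot
from h import *
s=bot.read_state();d=snapshot('wrist');d['pos']=s['position'];d['ori']=s['orientation'];d['state']=s
n=sys.argv[1];pickle.dump(d,open(f'pics/{n}.pkl','wb'));cv2.imwrite(f'pics/{n}.png',d['frame'][:,:,::-1])
print(s['position'],s['moment'],s['contact_force'],s['qpos'])
E
python3 wshot.py w1
```

```text
[ 0.51088074 -0.24030353  0.24501983] [-0.02974939  0.02358171  0.01417909] [ 0.11025612  0.20495834 -0.43781462] [ 0.54040336  0.40355078 -0.23306337  1.75861735  0.10854693  0.99250087
 -0.80312037]
```

View pics/w1.png

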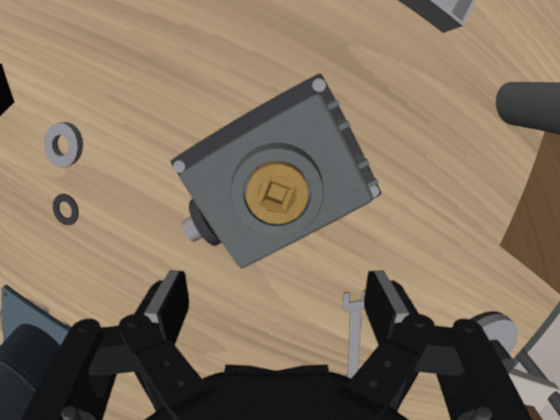

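The wrist view shows the plug at (278,193) with its square socket clear. I'll measure its centre and yaw by casting rays onto z=0.09.

```bash
cat >> h.py <<'E'
def wray(d,uv):
    K=d['intrinsics'];uv=np.atleast_2d(uv).astype(float)
    a=(uv-[K[0,2],K[1,2]])/K[0,0];r=np.linalg.norm(a,axis=1);s=np.where(r>0,np.sin(r)/np.maximum(r,1e-9),1)
    dc=np.stack([a[:,0]*s,-a[:,1]*s,-np.cos(r)],1)
    H=d['hand_eye'];M=toolR(d['ori']);
    return d['pos']+M@H[:3,3],dc@H[:3,:3].T@M.T
def wplane(d,uv,z):
    o,r=wray(d,uv);return o+r*((z-o[2])/r[:,2])[:,None]
E
python3 - <<'E'
from h import *
d=pickle.load(open('pics/w1.pkl','rb'));f=d['frame']
hsv=cv2.cvtColor(f,cv2.COLOR_RGB2HSV)
m=((hsv[...,0]>12)&(hsv[...,0]<32)&(hsv[...,1]>120)).astype(np.uint8);m[:,:220]=0;m[:,340:]=0;m[:140]=0;m[250:]=0
m=cv2.morphologyEx(m,cv2.MORPH_CLOSE,np.ones((9,9)))
c=max(cv2.findContours(m,0,1)[0],key=cv2.contourArea).reshape(-1,2)
w=wplane(d,c,0.09);print(cv2.fitEllipse((w[:,:2]*1000).astype(np.float32)))
cv2.imwrite('pics/w1c.png',cv2.resize(f[153:233,238:318],None,fx=7.5,fy=7.5,interpolation=cv2.INTER_CUBIC)[:,:,::-1])
E
```

```text
((511.7333068847656, -239.54258728027344), (54.7060661315918, 57.95749282836914), 117.39347076416016)
```

View pics/w1c.png

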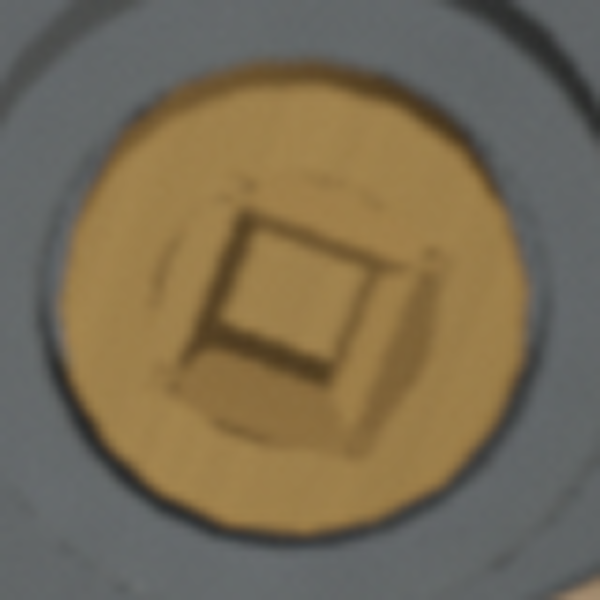

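```bash
python3 - <<'E'
from h import *
d=pickle.load(open('pics/w1.pkl','rb'))
c=np.array([[242,188],[430,258],[357,452],[170,380]])/7.5+[238,153]-.5
w=wplane(d,c,0.09)[:,:2]*1000;print(w.round(1),w.mean(0))
e=np.roll(w,-1,0)-w;print(np.linalg.norm(e,axis=1),np.degrees(np.arctan2(e[:,1],e[:,0]))%90)
c=np.array([[248,212],[400,268],[330,383],[182,358]])/7.5+[238,153]-.5
# inner floor square z=.072
c=np.array([[248,228],[372,268],[333,362],[215,325]])/7.5+[238,153]-.5
w=wplane(d,c,0.072)[:,:2]*1000;print(w.round(1),w.mean(0))
e=np.roll(w,-1,0)-w;print(np.linalg.norm(e,axis=1),np.degrees(np.arctan2(e[:,1],e[:,0]))%90)
E
```

```text
[[ 521.6 -227.1]
 [ 525.  -250.9]
 [ 499.2 -255.4]
 [ 496.3 -230.8]] [ 510.51308781 -241.04810857]
[24.12147664 26.14305045 24.70084425 25.61088703] [7.93010668 9.710119   6.72231032 8.46295738]
[[ 513.5 -231.9]
 [ 516.5 -248.3]
 [ 503.1 -250.1]
 [ 500.2 -234.4]] [ 508.34156668 -241.18558741]
[16.67709373 13.51994325 16.01087215 13.57367283] [10.43596565  7.49793684 10.6917427  10.32370774]
```

Emit:
send_rows:
  translation:
    - [0,0.33,-1]
    - [0,0.33,-1]
    - [0,0.33,-1]
    - [0,0.33,-1]
    - [0,0.33,-1]
    - [0,0.33,-1]
    - [0,0.33,-1]
    - [0,0.33,-1]
  spin: [0,0,0,0,0,0,0,0]
  jaw: [-1,-1,-1,-1,-1,-1,-1,-1]

```text
time: 3.4
position: [0.4715, -0.033, 0.2452]
orientation: [-1.719, 1.57, -2.788]
contact_force: [0.5, -0.1, -0.1]
gripper_width: 0.0855
```

Emit:
send_rows:
  translation:
    - [0,0.33,-1]
    - [0,0.33,-1]
    - [0,0.33,-1]
    - [0,0.33,-1]
    - [0,0.33,-1]
    - [0,0.33,-1]
    - [0,0.33,-1]
    - [0,0.33,-1]
  spin: [0,0,0,0,0,0,0,0]
  jaw: [-1,-1,-1,-1,-1,-1,-1,-1]

```text
time: 4.2
position: [0.4333, 0.174, 0.2452]
orientation: [-1.11, 1.571, -2.179]
contact_force: [0.0, 0.2, 0.7]
gripper_width: 0.0853
```

Emit:
send_rows:
  translation:
    - [0,0,0]
    - [0,0,0]
    - [0,0,0]
    - [0,0,0]
    - [0,0,0]
    - [0,0,0]
    - [0,0,0]
    - [0,0,0]
  spin: [-1,-1,-1,-1,-1,-1,-1,-1]
  jaw: [-1,-1,-1,-1,-1,-1,-1,-1]

```text
time: 5.0
position: [0.4336, 0.1729, 0.2451]
orientation: [-2.247, 1.57, -2.351]
contact_force: [0.4, 0.2, -1.0]
gripper_width: 0.0853
```

Emit:
send_rows:
  translation:
    - [0,0,0]
    - [0,0,0]
    - [0,0,0]
    - [0,0,0]
    - [0,0,0]
    - [0,0,0]
    - [0,0,0]
    - [0,0,0]
  spin: [-1,-1,-1,-1,-1,-1,-1,-1]
  jaw: [-1,-1,-1,-1,-1,-1,-1,-1]

```text
time: 5.8
position: [0.4336, 0.173, 0.2451]
orientation: [3.069, 1.57, -2.358]
contact_force: [-0.3, 0.6, -0.6]
gripper_width: 0.0854
```

```bash
python3 wshot.py w2; python3 - <<'E'
from plant import bot
from h import *
go(bot.read_state(),0.4297,0.1945,yaw=61.2)
E
```

```text
[0.4335802  0.1729581  0.24512962] [-0.02104401 -0.049159   -0.00438139] [-0.32024745  0.61563301 -0.61033564] [ 0.21704626  0.3285941  -0.82089119  1.97002968  0.29168185  0.96402707
  0.1098769 ]
pos [0.4336 0.1729 0.2451] zyaw 49.35 q7 0.115 q1 0.218 rows 8 -> [-0.     0.085  0.069] spin units total -1.7228056750651433
```

View pics/w2.png

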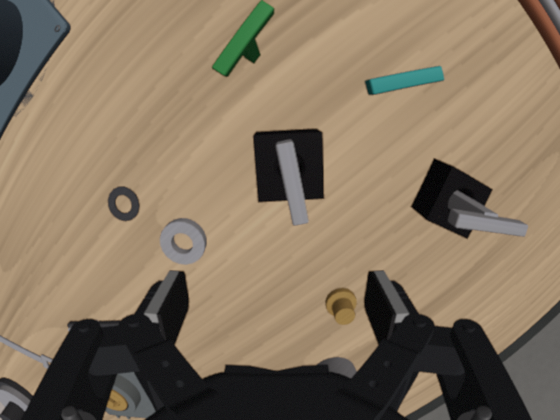

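The wrist view shows the small key's bar from (286,142) to (299,222) over its black stand. I'll measure it on the z=0.122 plane.

```bash
python3 - <<'E'
from h import *
d=pickle.load(open('pics/w2.pkl','rb'));f=d['frame'];hsv=cv2.cvtColor(f,cv2.COLOR_RGB2HSV)
m=((hsv[...,1]<40)&(hsv[...,2]>95)).astype(np.uint8);m[:,:260]=0;m[:,320:]=0;m[:120]=0;m[240:]=0
c=max(cv2.findContours(m,0,1)[0],key=cv2.contourArea).reshape(-1,2)
w=wplane(d,c,0.122)
r=cv2.minAreaRect((w[:,:2]*1000).astype(np.float32));print(cv2.minAreaRect(c),r)
m2=((f.max(-1)<45)).astype(np.uint8);m2[:,:245]=0;m2[:,335:]=0;m2[:120]=0;m2[215:]=0
m2|=m; m2[212:]=0
c=max(cv2.findContours(m2,0,1)[0],key=cv2.contourArea).reshape(-1,2)
print(cv2.minAreaRect((wplane(d,c,0.05)[:,:2]*1000).astype(np.float32)))
cv2.imwrite('pics/w2c.png',cv2.resize(f[120:240,230:350],None,fx=5,fy=5,interpolation=cv2.INTER_CUBIC)[:,:,::-1])
E
```

```text
((292.25, 182.75001525878906), (83.93770599365234, 17.062103271484375), 78.69007110595703) ((426.7961120605469, 195.6964874267578), (13.445631980895996, 69.48609924316406), 61.04993438720703)
((431.2052307128906, 192.02088928222656), (67.23995971679688, 85.46228790283203), 52.4898567199707)
```

View pics/w2c.png

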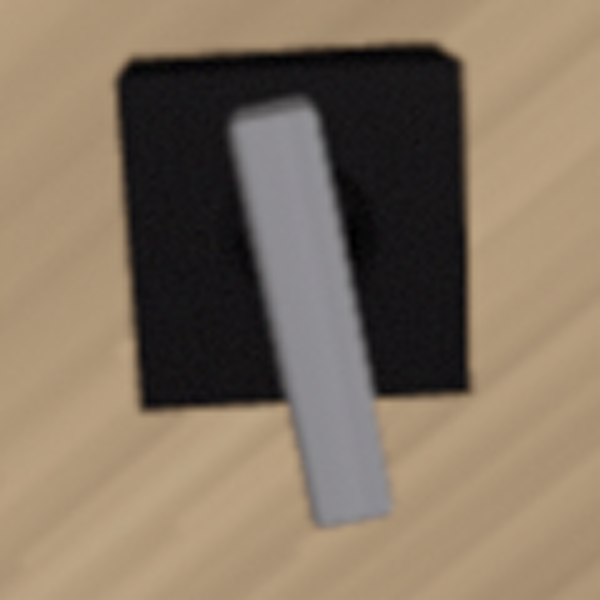

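```bash
python3 - <<'E'
from plant import bot
from h import *
go(bot.read_state(),0.4284,0.195,n=4,yaw=61.1)
E
```

```text
pos [0.4336 0.1729 0.2451] zyaw 49.35 q7 0.115 q1 0.218 rows 4 -> [-0.     0.184  0.134] spin units total -1.708261264631858
```

Emit:
send_rows:
  translation:
    - [0,0.184,0.134]
    - [0,0.184,0.134]
    - [0,0.184,0.134]
    - [0,0.184,0.134]
    - [0,0,0]
    - [0,0,0]
    - [0,0,0]
    - [0,0,0]
  spin: [0,0,0,0,-0.85,-0.85,0,0]
  jaw: [-1,-1,-1,-1,-1,-1,-1,-1]

```text
time: 6.65
position: [0.4287, 0.1957, 0.2453]
orientation: [1.144, 1.571, 2.196]
contact_force: [0.0, -0.6, -0.8]
gripper_width: 0.0854
```

```bash
python3 wshot.py w3; python3 - <<'E'
from h import *
from plant import bot
d=pickle.load(open('pics/w3.pkl','rb'));f=d['frame'];hsv=cv2.cvtColor(f,cv2.COLOR_RGB2HSV)
m=((hsv[...,1]<40)&(hsv[...,2]>95)).astype(np.uint8);m[:,:240]=0;m[:,320:]=0;m[:120]=0;m[250:]=0
c=max(cv2.findContours(m,0,1)[0],key=cv2.contourArea).reshape(-1,2)
print(cv2.minAreaRect(c),cv2.minAreaRect((wplane(d,c,0.122)[:,:2]*1000).astype(np.float32)))
go(bot.read_state(),0.4284,0.195,.108,yaw=61.1)
E
```

```text
[0.42866598 0.19568728 0.24525844] [-0.00112003 -0.0269755   0.04126599] [ 0.0295675  -0.55265458 -0.78060519] [ 0.20085822  0.35066761 -0.86715073  1.95847017  0.32169963  0.97541621
  0.23224509]
((275.0, 204.0), (80.0, 16.0), 90.0) ((426.34033203125, 195.67898559570312), (13.179186820983887, 68.72248840332031), 60.75968551635742)
pos [0.4287 0.1956 0.2453] zyaw 60.3 q7 0.233 q1 0.201 rows 8 -> [ 0.686 -0.    -0.003] spin units total -0.11636659185536911
```

View pics/w3.png

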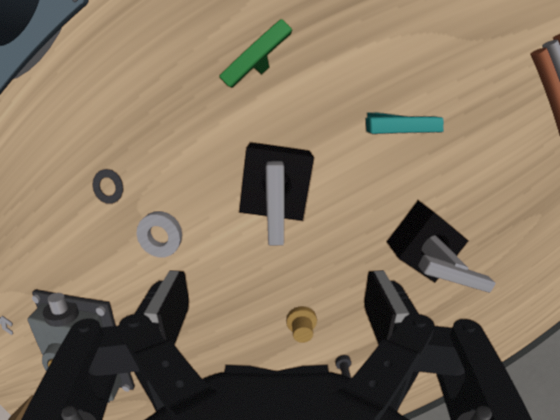

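Emit:
send_rows:
  translation:
    - [0.69,0,0]
    - [0.69,0,0]
    - [0.69,0,0]
    - [0.69,0,0]
    - [0.69,0,0]
    - [0.69,0,0]
    - [0.69,0,0]
    - [0.66,0,0]
  spin: [-0.05,-0.05,0,0,0,0,0,0]
  jaw: [-1,-1,-1,-1,-1,-1,-1,-1]

```text
time: 7.5
position: [0.4288, 0.1955, 0.1073]
orientation: [-1.948, 1.571, -0.883]
contact_force: [0.9, -0.4, -0.3]
gripper_width: 0.0855
```

Emit:
send_rows:
  translation:
    - [0,0,0]
    - [0,0,0]
    - [0,0,0]
    - [0,0,0]
    - [0,0,0]
    - [0,0,0]
    - [0,0,0]
    - [0,0,0]
  spin: [0,0,0,0,0,0,0,0]
  jaw: [1,1,1,1,1,1,1,1]
  newtons: 100

```text
time: 8.3
position: [0.4291, 0.1953, 0.1089]
orientation: [-1.674, 1.57, -0.607]
contact_force: [-1.4, -2.4, 7.9]
gripper_width: 0.0124
```

```bash
python3 wshot.py w4; python3 - <<'E'
from h import *
from plant import bot
go(bot.read_state(),0.4284,0.195,.108,yaw=61.1);print(bot.read_state()['gripper_width'])
E
```

```text
[0.42909196 0.19527121 0.10886381] [-0.38434752  0.39340121 -0.01738964] [-1.42673538 -2.39242532  7.86712816] [ 0.04906909  0.56195157 -0.71128977  2.06656843  0.56380291  0.711251
  0.03907756]
pos [0.4291 0.1953 0.1088] zyaw 61.11 q7 0.039 q1 0.049 rows 8 -> [ 0.004  0.002 -0.003] spin units total 0.0012517663874982816
0.012500020409172644
```

View pics/w4.png

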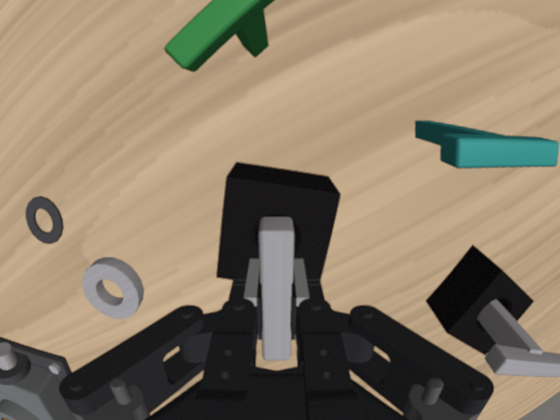

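The key is gripped: the bar runs from (276,218) to (276,360) between the pads. I'll measure the grip offset in the tool frame, then lift.

```bash
python3 - <<'E'
from h import *
d=pickle.load(open('pics/w4.pkl','rb'))
M=toolR(d['ori'])
for uv in [[263,219],[292,219],[263,360],[291,360]]:
    p=wplane(d,[uv],0.122)[0];print(uv,p.round(4),(M.T@(p-d['pos'])).round(4))
for uv in [[263,219],[292,219],[278,231]]:
    p=wplane(d,[uv],0.122)[0]
E
grep -c . h.py
```

```text
[263, 219] [0.3906 0.2106 0.122 ] [-0.0132  0.0411 -0.0052]
[292, 219] [0.3959 0.2202 0.122 ] [-0.0132  0.0411  0.0058]
[263, 360] [0.4542 0.1741 0.122 ] [-0.0131 -0.0322 -0.0064]
[291, 360] [0.4607 0.186  0.122 ] [-0.0131 -0.0322  0.0071]
22
```

Emit:
send_rows:
  translation:
    - [-0.2,0,0]
    - [-0.6,0,0]
    - [-0.7,0,0]
    - [-0.7,0,0]
    - [-0.7,0,0]
    - [-0.7,0,0]
    - [-0.6,0,0]
    - [-0.6,0,0]
  spin: [0,0,0,0,0,0,0,0]
  jaw: [1,1,1,1,1,1,1,1]

```text
time: 9.15
position: [0.4286, 0.1954, 0.2294]
orientation: [-1.378, 1.571, -0.31]
contact_force: [-0.0, 0.1, -3.5]
gripper_width: 0.0122
```

```bash
python3 wshot.py w5; python3 - <<'E'
from plant import bot, snapshot
from h import *
go(bot.read_state(),0.5114,-0.240,yaw=98.2,n=24)
for n in ['scene','side']:
    d=snapshot(n);pickle.dump(d,open(f'pics/{n}5.pkl','wb'));cv2.imwrite(f'pics/{n}5.png',d['frame'][:,:,::-1])
E
```

```text
[0.42856208 0.19537389 0.22935981] [ 0.01658838 -0.00922218  0.00454349] [-0.01548454  0.13543311 -3.47655964] [ 0.19103524  0.37495209 -0.86082294  1.97570673  0.35005476  0.9446349
  0.2223737 ]
pos [0.4297 0.1962 0.2313] zyaw 61.15 q7 0.223 q1 0.192 rows 24 -> [-0.    -0.47  -0.571] spin units total -5.3888151217328275
```

View pics/side5.png

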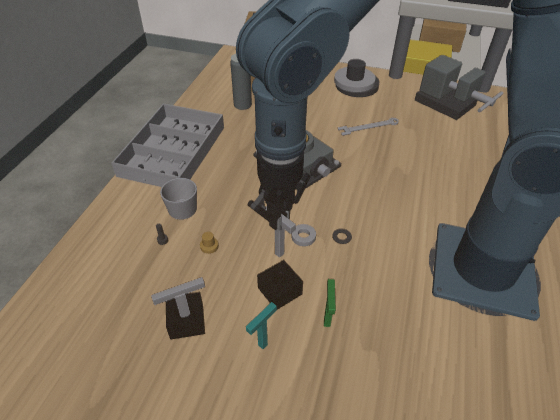

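View pics/w5.png

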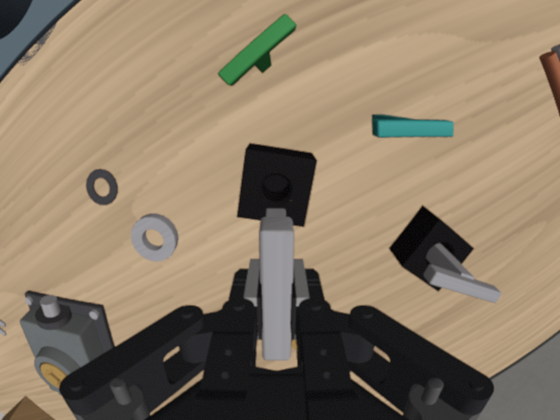

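```bash
python3 - <<'E'
from h import *
d=pickle.load(open('pics/w5.pkl','rb'));f=d['frame']
cv2.imwrite('pics/w5c.png',cv2.resize(f[160:250,230:320],None,fx=6.5,fy=6.5,interpolation=cv2.INTER_CUBIC)[:,:,::-1])
E
```

```text
(no output)
```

View pics/w5c.png

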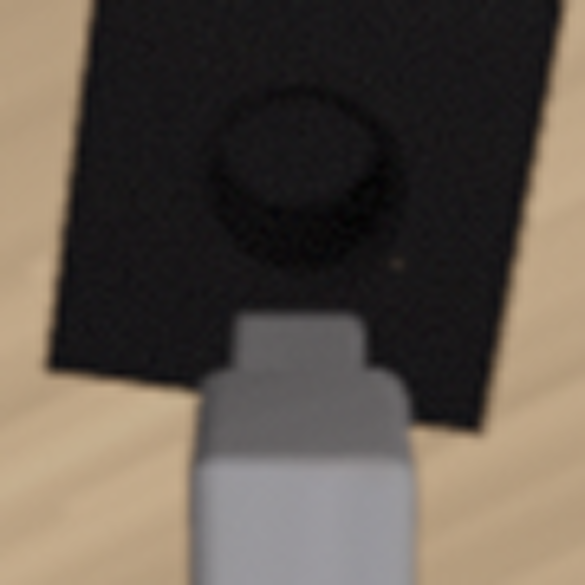

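```bash
python3 - <<'E'
from h import *
d=pickle.load(open('pics/w5.pkl','rb'));M=toolR(d['ori']);tz=d['pos'][2];K0=230,160
def px(x,y): return [x/6.5+230-.5,y/6.5+160-.5]
def T(uv,z): return (M.T@(wplane(d,[uv],z)[0]-d['pos'])*1000).round(1)
print('tip edge',T(px(234,314),tz-.0985),T(px(363,314),tz-.0985))
print('bar top +y',T(px(193,460),tz+.0135),T(px(412,460),tz+.0135),'bottom',T(px(203,372),tz-.0045),T(px(410,372),tz-.0045))
print('bar -y',T([263,360],tz+.0135),T([291,360],tz+.0135))
for p in [(305,85),(305,270),(208,178),(402,178)]: print('hole',T(px(*p),.05),wplane(d,[px(*p)],.05)[0].round(4))
E
```

```text
tip edge [98.5  8.3 -8. ] [98.5  8.4  6.6]
bar top +y [-13.5  36.6  -6.7] [-13.5  36.7   6.2] bottom [ 4.5 35.6 -6.9] [ 4.5 35.6  6.9]
bar -y [-13.5 -31.8  -6.4] [-13.5 -31.8   7.1]
hole [1.794e+02 1.730e+01 1.000e-01] [0.4135 0.2038 0.05  ]
hole [ 1.794e+02 -1.150e+01  1.000e-01] [0.4387 0.1899 0.05  ]
hole [179.4   3.  -14.5] [0.419  0.1841 0.05  ]
hole [179.4   3.   14.7] [0.4331 0.2097 0.05  ]
```

Emit:
send_rows:
  translation:
    - [0,-0.71,-0.86]
    - [0,-0.71,-0.86]
    - [0,-0.71,-0.86]
    - [0,-0.71,-0.86]
    - [0,-0.71,-0.86]
    - [0,-0.71,-0.86]
    - [0,-0.71,-0.86]
    - [0,-0.71,-0.86]
  spin: [0,0,0,0,0,0,0,0]
  jaw: [1,1,1,1,1,1,1,1]

```text
time: 10.1
position: [0.4695, -0.025, 0.2271]
orientation: [1.954, 1.569, 3.021]
contact_force: [0.4, -0.1, -3.2]
gripper_width: 0.0124
```

Emit:
send_rows:
  translation:
    - [0,-0.71,-0.86]
    - [0,-0.71,-0.86]
    - [0,-0.71,-0.86]
    - [0,-0.71,-0.86]
    - [0,-0.71,-0.86]
    - [0,-0.71,-0.86]
    - [0,-0.5,-0.6]
    - [0,-0.4,-0.5]
  spin: [0,0,0,0,0,0,0,0]
  jaw: [1,1,1,1,1,1,1,1]

```text
time: 10.9
position: [0.5069, -0.2244, 0.2268]
orientation: [1.708, 1.569, 2.774]
contact_force: [-0.1, 0.0, -3.3]
gripper_width: 0.0123
```

Emit:
send_rows:
  translation:
    - [0,0,0]
    - [0,0,0]
    - [0,0,0]
    - [0,0,0]
    - [0,0,0]
    - [0,0,0]
    - [0,0,0]
    - [0,0,0]
  spin: [-0.9,-0.9,-0.9,-0.9,-0.9,-0.9,0,0]
  jaw: [1,1,1,1,1,1,1,1]

```text
time: 11.7
position: [0.5073, -0.2228, 0.2276]
orientation: [0.69, 1.57, 2.402]
contact_force: [0.3, -1.4, -3.4]
gripper_width: 0.0123
```

```bash
python3 - <<'E'
from plant import bot
from h import *
s=bot.read_state();print(s['qpos'].round(3),s['moment'])
go(s,0.5114,-0.240,yaw=98.2,n=8)
E
```

```text
[ 0.964  0.536 -0.849  1.776  0.459  1.042  1.658] [ 0.00552745 -0.01322168  0.02029139]
pos [ 0.5073 -0.2228  0.2276] zyaw 98.12 q7 1.658 q1 0.964 rows 8 -> [-0.    -0.008 -0.088] spin units total -0.01158820636171105
```

Emit:
send_rows:
  translation:
    - [0,0,-0.1]
    - [0,0,-0.2]
    - [0,0,-0.2]
    - [0,0,-0.1]
    - [0,0,-0.1]
    - [0,0,0]
    - [0,0,0]
    - [0,0,0]
  spin: [0,0,0,0,0,0,0,0]
  jaw: [1,1,1,1,1,1,1,1]

```text
time: 12.5
position: [0.51, -0.2402, 0.228]
orientation: [0.095, 1.571, 1.81]
contact_force: [-0.3, -0.7, -3.1]
gripper_width: 0.0124
```

```bash
python3 wshot.py w6; python3 - <<'E'
from plant import bot, snapshot
from h import *
go(bot.read_state(),0.5114,-0.240,yaw=98.2,n=8)
ims=[]
for n,(u,v) in {'scene':(130,180),'side':(297,120)}.items():
    d=snapshot(n);pickle.dump(d,open(f'pics/{n}6.pkl','wb'))
    ims.append(cv2.resize(d['frame'][v-40:v+40,u-40:u+40],None,fx=5,fy=5,interpolation=cv2.INTER_CUBIC))
cv2.imwrite('pics/ext6.png',np.hstack(ims)[:,:,::-1])
d=pickle.load(open('pics/w6.pkl','rb'));cv2.imwrite('pics/w6c.png',cv2.resize(d['frame'][140:270,210:340],None,fx=4.5,fy=4.5,interpolation=cv2.INTER_CUBIC)[:,:,::-1])
E
```

```text
[ 0.51001248 -0.24015988  0.22803527] [ 0.01377785 -0.00170669  0.00060294] [-0.29011554 -0.7023097  -3.07346741] [ 0.97907969  0.54979764 -0.84214791  1.75188495  0.46540584  1.05207111
  1.68783039]
pos [ 0.51   -0.2402  0.2281] zyaw 98.28 q7 1.688 q1 0.979 rows 8 -> [-0.    -0.007 -0.   ] spin units total 0.011740854853396508
```

View pics/ext6.png

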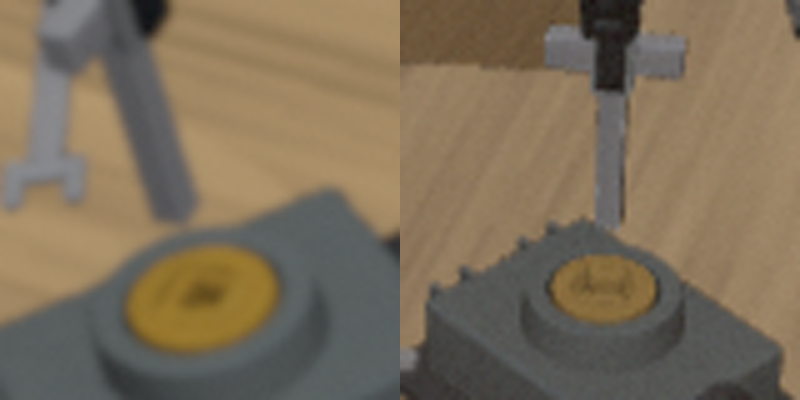

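View pics/w6c.png

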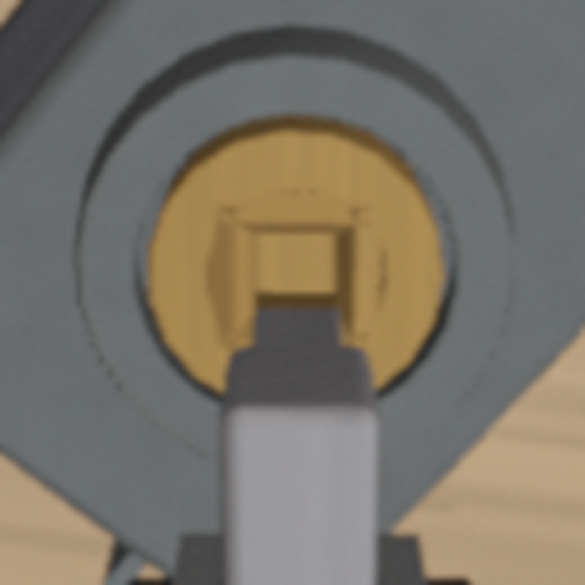

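```bash
python3 - <<'E'
from h import *
d=pickle.load(open('pics/w6.pkl','rb'));M=toolR(d['ori']);tz=d['pos'][2]
def px(x,y): return [x/4.5+210-.5,y/4.5+140-.5]
def T(uv,z): return (M.T@(wplane(d,[uv],z)[0]-d['pos'])*1000).round(1)
print('tip edge',T(px(256,303),tz-.099),T(px(340,303),tz-.099))
for p in [(228,210),(362,212),(232,345),(362,345)]: print('flare',T(px(*p),.09))
print('floor +y',T(px(258,232),.072),T(px(336,232),.072))
print('disc',T(px(147,265),.09),T(px(443,265),.09),'top',T(px(295,128),.09))
print('boss',T(px(75,255),.086),T(px(513,255),.086),'top',T(px(295,55),.086))
# external: tip vs disc
E
python3 - <<'E'
import sys; sys.path.insert(0,'.')
import os; os.chdir('.')
from h import *
ms={}
for n,(u,v),pts in [('scene',(130,180),{'tipL':(158,216),'tipR':(197,207),'tipC':(185,225)}),('side',(297,120),{'tipL':(597,224),'tipR':(623,224),})]:
    d=pickle.load(open(f'pics/{n}6.pkl','rb'));K=d['intrinsics'];C=np.linalg.inv(d['camera_from_world'])
    for k,p in pts.items():
        x=p[0]-(400 if n=='side' else 0)
        uu=x/5+u-40-.5;vv=p[1]/5+v-40-.5
        r=C[:3,:3]@np.array([(uu-K[0,2])/K[0,0],-(vv-K[1,2])/K[1,1],-1]);o=C[:3,3]
        print(n,k,(o+r*((.129-o[2])/r[2])).round(4))
E
```

```text
tip edge [99.   8.9 -6.6] [99.   8.9  7.2]
flare [138.   14.4 -12.9]
flare [138.   14.1  12.3]
flare [138.  -12.5 -12.5]
flare [138.  -12.5  12.7]
floor +y [156.    5.1  -7.8] [156.    5.2   7.9]
disc [138.    3.6 -28.5] [138.    3.7  27.9] top [138.   30.1  -0.3]
boss [142.    4.5 -43. ] [142.    4.6  41.9] top [142.   43.2  -0.4]
scene tipL [ 0.5149 -0.2467  0.129 ]
scene tipR [ 0.505 -0.236  0.129]
scene tipC [ 0.5153 -0.2342  0.129 ]
side tipL [ 0.5164 -0.2388  0.129 ]
side tipR [ 0.5032 -0.2429  0.129 ]
```

The wrist view shows the socket square aligned with the key, with the tip edge at crop (256–340, 303) right below the flare. I'll shift it −1.2 mm in tool y and descend slowly.

Emit:
send_rows:
  translation:
    - [0,-0.05,-0.01]
    - [0.2,0,0]
    - [0.2,0,0]
    - [0.2,0,0]
    - [0.2,0,0]
    - [0.2,0,0]
    - [0.2,0,0]
    - [0.1,0,0]
  spin: [0,0,0,0,0,0,0,0]
  jaw: [1,1,1,1,1,1,1,1]

```text
time: 13.45
position: [0.511, -0.2404, 0.1948]
orientation: [0.973, 1.57, 2.688]
contact_force: [-0.8, -0.1, -3.9]
gripper_width: 0.0122
```

```bash
python3 wshot.py w7; python3 - <<'E'
from h import *
d=pickle.load(open('pics/w7.pkl','rb'));cv2.imwrite('pics/w7c.png',cv2.resize(d['frame'][140:270,210:340],None,fx=4.5,fy=4.5,interpolation=cv2.INTER_CUBIC)[:,:,::-1])
E
```

```text
[ 0.51102126 -0.24039972  0.19484606] [0.02499436 0.018294   0.02531022] [-0.75988166 -0.0805528  -3.85307994] [ 0.95692954  0.59095844 -0.81529282  1.7775528   0.50416861  0.99586122
  1.65760926]
```

View pics/w7c.png

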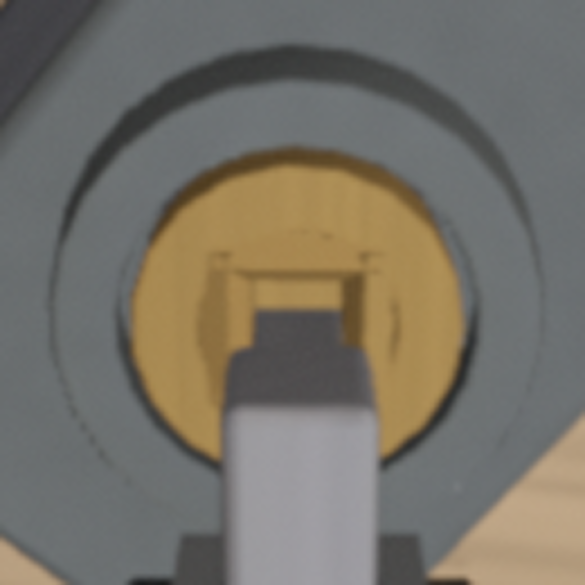

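```bash
python3 - <<'E'
from h import *
d=pickle.load(open('pics/w7.pkl','rb'));M=toolR(d['ori']);tz=d['pos'][2]
def px(x,y): return [x/4.5+210-.5,y/4.5+140-.5]
def T(uv,z): return (M.T@(wplane(d,[uv],z)[0]-d['pos'])*1000).round(1)
print('tip edge',T(px(254,310),tz-.099),T(px(341,310),tz-.099))
print('flare',T(px(217,258),.09),T(px(374,258),.09),'inner',T(px(240,275),.085),T(px(362,275),.085))
print('disc',T(px(131,315),.09),T(px(464,315),.09),'top',T(px(295,160),.09))
E
```

```text
tip edge [99.   7.7 -6.9] [99.   7.7  7.3]
flare [104.8  14.8 -13.2] [104.9  14.9  12.9] inner [109.8  10.3  -9.6] [109.9  10.4  11.2]
disc [104.8   4.8 -27.9] [104.9   4.9  28.3] top [104.9  31.5  -0.2]
```

Emit:
send_rows:
  translation:
    - [0,0.04,0]
    - [0.1,0,0]
    - [0.1,0,0]
    - [0.1,0,0]
    - [0.1,0,0]
    - [0.1,0,0]
    - [0,0,0]
    - [0,0,0]
  spin: [0,0,0,0,0,0,0,0]
  jaw: [1,1,1,1,1,1,1,1]

```text
time: 14.3
position: [0.5103, -0.2406, 0.183]
orientation: [0.629, 1.571, 2.344]
contact_force: [0.4, -0.2, -2.9]
gripper_width: 0.012
```

```bash
python3 - <<'E'
from plant import bot
s=bot.read_state();print(s['position'].round(4),s['contact_force'].round(2),s['moment'].round(3))
E
```

```text
[ 0.5103 -0.2406  0.183 ] [ 0.44 -0.23 -2.91] [ 0.014  0.023 -0.003]
```

Emit:
send_rows:
  translation:
    - [0.08,0,0]
    - [0.08,0,0]
    - [0.08,0,0]
    - [0.08,0,0]
    - [0.08,0,0]
    - [0,0,0]
    - [0,0,0]
    - [0,0,0]
  spin: [0,0,0,0,0,0,0,0]
  jaw: [1,1,1,1,1,1,1,1]

```text
time: 15.1
position: [0.5103, -0.2406, 0.1731]
orientation: [-1.629, 1.571, 0.087]
contact_force: [0.3, -0.1, -3.6]
gripper_width: 0.0124
```

```bash
python3 - <<'E'
from plant import bot
s=bot.read_state();print(s['position'].round(4),s['contact_force'].round(2),s['moment'].round(3))
E
```

```text
[ 0.5103 -0.2406  0.1731] [ 0.3  -0.08 -3.63] [ 0.012 -0.037 -0.008]
```

Emit:
send_rows:
  translation:
    - [0,0,0]
    - [0,0,0]
    - [0,0,0]
    - [0,0,0]
    - [0,0,0]
    - [0,0,0]
    - [0,0,0]
    - [0,0,0]
  spin: [0.5,0.5,0.5,0.5,0.5,0.5,0.5,0.5]
  jaw: [1,1,1,1,1,1,1,1]

```text
time: 15.9
position: [0.5109, -0.2405, 0.1733]
orientation: [-1.277, 1.569, -0.044]
contact_force: [0.6, -0.7, -3.7]
gripper_width: 0.0123
```

```bash
cat > st.py <<'E'
from plant import bot
from h import *
s=bot.read_state();M=toolR(s['orientation'])
print('t',s['time'],s['position'].round(4),'F',s['contact_force'].round(2),'m',s['moment'].round(3),'tau7',s['tau'][6].round(3),'zyaw',np.degrees(np.arctan2(M[1,2],M[0,2])).round(2),'q',s['qpos'].round(3),'qv7',s['qvel'][6].round(3))
E
python3 st.py
```

```text
t 15.9 [ 0.5109 -0.2405  0.1733] F [ 0.59 -0.66 -3.73] m [ 0.002 -0.306  0.019] tau7 0.625 zyaw 70.64 q [ 0.87   0.58  -0.687  1.8    0.45   0.923  1.219] qv7 -0.517
```

Emit:
send_rows:
  translation:
    - [0,0,0]
    - [0,0,0]
    - [0,0,0]
    - [0,0,0]
    - [0,0,0]
    - [0,0,0]
    - [0,0,0]
    - [0,0,0]
  spin: [0.25,0.25,0.25,0.25,0.25,0.25,0.25,0.25]
  jaw: [1,1,1,1,1,1,1,1]

```text
time: 16.7
position: [0.5107, -0.2406, 0.1733]
orientation: [-1.103, 1.57, -0.111]
contact_force: [3.8, 0.3, -2.5]
gripper_width: 0.0126
```

```bash
python3 st.py
```

```text
t 16.7 [ 0.5107 -0.2406  0.1733] F [ 3.77  0.34 -2.54] m [ 0.088 -0.955  0.07 ] tau7 0.283 zyaw 56.88 q [ 0.832  0.564 -0.631  1.802  0.411  0.909  1.01 ] qv7 -0.259
```

Emit:
send_rows:
  translation:
    - [0,-0.034,0.022]
    - [0,0,0]
    - [0,0,0]
    - [0,0,0]
    - [0,0,0]
    - [0,0,0]
    - [0,0,0]
    - [0,0,0]
  spin: [0.25,0.25,0.25,0.25,0.25,0.25,0.25,0.25]
  jaw: [1,1,1,1,1,1,1,1]

```text
time: 17.5
position: [0.5113, -0.2407, 0.1731]
orientation: [-2.503, 1.571, -1.75]
contact_force: [1.3, -0.6, 1.0]
gripper_width: 0.0125
```

```bash
python3 st.py
```

```text
t 17.5 [ 0.5113 -0.2407  0.1731] F [ 1.35 -0.62  1.04] m [ 0.056 -0.254  0.092] tau7 0.283 zyaw 43.11 q [ 0.791  0.551 -0.575  1.802  0.373  0.898  0.8  ] qv7 -0.259
```

Emit:
send_rows:
  translation:
    - [0,0,0]
    - [0,0,0]
    - [0,0,0]
    - [0,0,0]
    - [0,0,0]
    - [0,0,0]
    - [0,0,0]
    - [0,0,0]
  spin: [0.25,0.25,0.25,0.25,0.25,0.25,0.25,0.25]
  jaw: [1,1,1,1,1,1,1,1]

```text
time: 18.3
position: [0.5113, -0.2407, 0.173]
orientation: [-2.062, 1.571, -1.55]
contact_force: [0.7, -0.2, 1.2]
gripper_width: 0.0127
```

```bash
python3 st.py
```

```text
t 18.3 [ 0.5113 -0.2407  0.173 ] F [ 0.66 -0.17  1.23] m [-0.114 -0.304  0.084] tau7 0.284 zyaw 29.36 q [ 0.751  0.538 -0.519  1.804  0.335  0.887  0.591] qv7 -0.259
```

Emit:
send_rows:
  translation:
    - [0,0,0]
    - [0,0,0]
    - [0,0,0]
    - [0,0,0]
    - [0,0,0]
    - [0,0,0]
    - [0,0,0]
    - [0,0,0]
  spin: [0.25,0.25,0.25,0.25,0.25,0.25,0.25,0.25]
  jaw: [1,1,1,1,1,1,1,1]

```text
time: 19.1
position: [0.5114, -0.2407, 0.173]
orientation: [-1.348, 1.571, -1.075]
contact_force: [0.8, -2.1, 0.8]
gripper_width: 0.0121
```

```bash
python3 st.py
```

```text
t 19.1 [ 0.5114 -0.2407  0.173 ] F [ 0.77 -2.05  0.8 ] m [-0.229 -0.303  0.365] tau7 0.001 zyaw 15.64 q [ 0.71   0.527 -0.463  1.807  0.297  0.876  0.382] qv7 -0.261
```

It bites here: the moment rose from 0.08 to 0.365 N m, and joint 7's torque changed by the same 0.28. Now smaller steps.

Emit:
send_rows:
  translation:
    - [0,0,0]
    - [0,0,0]
    - [0,0,0]
    - [0,0,0]
    - [0,0,0]
    - [0,0,0]
    - [0,0,0]
    - [0,0,0]
  spin: [0.12,0.12,0.12,0.12,0.12,0.12,0.12,0.12]
  jaw: [1,1,1,1,1,1,1,1]

```text
time: 19.9
position: [0.5113, -0.2407, 0.173]
orientation: [-1.073, 1.571, -0.915]
contact_force: [1.0, -0.9, 0.7]
gripper_width: 0.0127
```

```bash
python3 st.py
```

```text
t 19.9 [ 0.5113 -0.2407  0.173 ] F [ 1.02 -0.87  0.7 ] m [-0.45  -0.389  0.399] tau7 -0.231 zyaw 9.09 q [ 0.691  0.522 -0.437  1.808  0.279  0.872  0.283] qv7 -0.125
```

Emit:
send_rows:
  translation:
    - [0,0,0]
    - [0,0,0]
    - [0,0,0]
    - [0,0,0]
    - [0,0,0]
    - [0,0,0]
    - [0,0,0]
    - [0,0,0]
  spin: [0.13,0.13,0.13,0.13,0.13,0.13,0.13,0.13]
  jaw: [1,1,1,1,1,1,1,1]

```text
time: 20.7
position: [0.5113, -0.2406, 0.173]
orientation: [-2.634, 1.571, -2.6]
contact_force: [1.8, -1.2, 0.1]
gripper_width: 0.0122
```

```bash
python3 st.py
```

```text
t 20.7 [ 0.5113 -0.2406  0.173 ] F [ 1.77 -1.18  0.06] m [-0.497 -0.509  0.461] tau7 -0.273 zyaw 1.94 q [ 0.669  0.517 -0.408  1.81   0.26   0.868  0.174] qv7 -0.134
```

The moment is 0.461 N m from the sensor and about 0.48 from joint 7, so roughly 0.3 rad past first bite. I'll stop here, back off into the socket play to unload, and lift straight out.

Emit:
send_rows:
  translation:
    - [0,0,0]
    - [0,0,0]
    - [0,0,0]
    - [0,0,0]
    - [0,0,0]
    - [0,0,0]
    - [0,0,0]
    - [0,0,0]
  spin: [0,-0.3,-0.3,-0.3,-0.2,0,0,0]
  jaw: [1,1,1,1,1,1,1,1]

```text
time: 21.5
position: [0.511, -0.2405, 0.1727]
orientation: [2.498, 1.57, 2.665]
contact_force: [1.6, -0.9, -3.4]
gripper_width: 0.0124
```

```bash
python3 st.py; python3 wshot.py w8
```

```text
t 21.5 [ 0.511  -0.2405  0.1727] F [ 1.62 -0.86 -3.45] m [-0.349 -0.678  0.044] tau7 -0.014 zyaw 9.53 q [ 0.692  0.523 -0.438  1.808  0.28   0.872  0.29 ] qv7 0.002
[ 0.51104677 -0.24053036  0.17273293] [-0.34860927 -0.67830242  0.04390376] [ 1.61671545 -0.86469715 -3.44837606] [ 0.69220977  0.5228371  -0.43838793  1.80846554  0.28024591  0.87248881
  0.28965378]
```

View pics/w8.png

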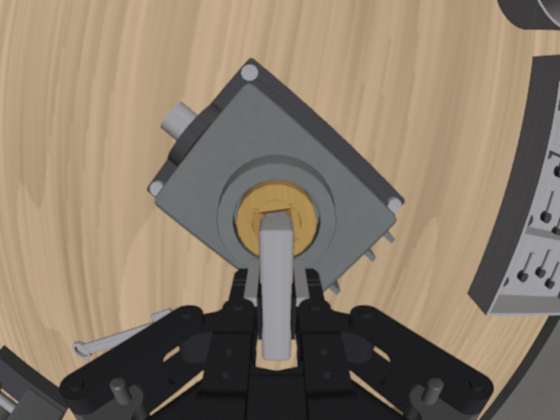

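The key is still square in the jaws, with the bar at (276,215–358), and the load is off. Lifting out.

Emit:
send_rows:
  translation:
    - [-0.1,0,0]
    - [-0.15,0,0]
    - [-0.2,0,0]
    - [-0.3,0,0]
    - [-0.4,0,0]
    - [-0.5,0,0]
    - [-0.4,0,0]
    - [-0.3,0,0]
  spin: [0,0,0,0,0,0,0,0]
  jaw: [1,1,1,1,1,1,1,1]

```text
time: 22.35
position: [0.5116, -0.2407, 0.2333]
orientation: [-0.674, 1.57, -0.507]
contact_force: [0.2, -0.6, -3.4]
gripper_width: 0.0126
```

Emit:
send_rows:
  translation:
    - [0,0,0]
    - [0,0,0]
    - [0,0,0]
    - [0,0,0]
    - [0,0,0]
    - [0,0,0]
    - [0,0,0]
    - [0,0,0]
  spin: [-0.94,-0.94,-0.94,-0.94,-0.94,-0.94,-0.94,-0.94]
  jaw: [1,1,1,1,1,1,1,1]

```text
time: 23.15
position: [0.5112, -0.2407, 0.2321]
orientation: [2.686, 1.571, -2.524]
contact_force: [-1.0, 0.7, -3.2]
gripper_width: 0.0121
```

```bash
python3 wshot.py w9;python3 st.py;  python3 - <<'E'
from plant import bot
from h import *
go(bot.read_state(),0.4288,0.1955,n=24,yaw=61.1)
d=pickle.load(open('pics/w9.pkl','rb'));cv2.imwrite('pics/w9c.png',cv2.resize(d['frame'][130:260,210:340],None,fx=4.5,fy=4.5,interpolation=cv2.INTER_CUBIC)[:,:,::-1])
E
```

```text
[ 0.51117132 -0.24071564  0.23211995] [-0.04716642 -0.02432138 -0.02212418] [-1.01409696  0.71578785 -3.15381081] [ 0.85686304  0.4907403  -0.66100271  1.75138462  0.34690665  1.01903736
  1.14214357]
t 23.2 [ 0.5111 -0.2408  0.232 ] F [ 0.4   0.27 -3.06] m [-0.026  0.032 -0.026] tau7 -0.405 zyaw 61.82 q [ 0.858  0.491 -0.662  1.751  0.348  1.019  1.147] qv7 -0.203
pos [ 0.5111 -0.2408  0.232 ] zyaw 61.82 q7 1.147 q1 0.858 rows 24 -> [-0.     0.464  0.576] spin units total 0.10511801741357438
```

View pics/w9c.png

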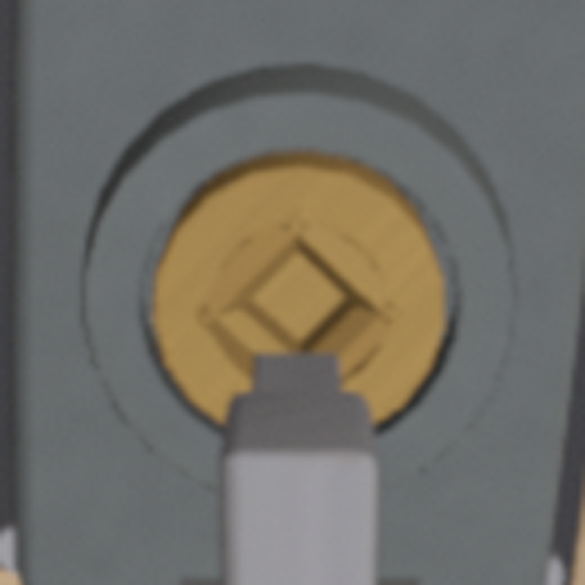

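Emit:
send_rows:
  translation:
    - [0,0.7,0.86]
    - [0,0.7,0.86]
    - [0,0.7,0.86]
    - [0,0.7,0.86]
    - [0,0.7,0.86]
    - [0,0.7,0.86]
    - [0,0.7,0.86]
    - [0,0.7,0.86]
  spin: [0,0,0,0,0,0,0,0]
  jaw: [1,1,1,1,1,1,1,1]

```text
time: 24.0
position: [0.4709, -0.0215, 0.2322]
orientation: [-1.945, 1.57, -0.878]
contact_force: [0.2, -0.2, -3.1]
gripper_width: 0.0122
```

Emit:
send_rows:
  translation:
    - [0,0.7,0.86]
    - [0,0.7,0.86]
    - [0,0.7,0.86]
    - [0,0.7,0.86]
    - [0,0.7,0.86]
    - [0,0.7,0.86]
    - [0,0.6,0.8]
    - [0,0.4,0.5]
  spin: [0,0,0,0,0,0,0,0]
  jaw: [1,1,1,1,1,1,1,1]

```text
time: 24.8
position: [0.4344, 0.1837, 0.2324]
orientation: [-0.188, 1.57, 0.881]
contact_force: [0.2, -0.9, -2.8]
gripper_width: 0.0122
```

```bash
python3 st.py;  python3 - <<'E'
from plant import bot
from h import *
go(bot.read_state(),0.4288,0.1955,n=1,yaw=61.1)
# plug yaw after
d=pickle.load(open('pics/w9.pkl','rb'))
c=np.array([[297,226],[392,318],[205,315]])/4.5+[210,130]-.5
w=wplane(d,c,.09)[:,:2];e=w[1:]-w[0];print(np.degrees(np.arctan2(e[:,1],e[:,0]))%90,np.linalg.norm(e,axis=1))
E
```

```text
t 24.8 [0.4344 0.1837 0.2324] F [ 0.19 -0.95 -2.84] m [-0.01   0.011 -0.014] tau7 0.298 zyaw 61.25 q [ 0.197  0.362 -0.831  1.973  0.328  0.944  0.272] qv7 -0.355
pos [0.4344 0.1837 0.2324] zyaw 61.25 q7 0.272 q1 0.197 rows 1 -> [0.    0.422 0.305] spin units total 0.021991124617589626
[16.79773662 16.38466099] [0.02589378 0.02506686]
```

Emit:
send_rows:
  translation:
    - [0,0.1,0.08]
    - [0,0.1,0.08]
    - [0,0.1,0.06]
    - [0,0.05,0.04]
    - [0,0,0]
    - [0,0,0]
    - [0,0,0]
    - [0,0,0]
  spin: [0,0,0,0,0,0,0,0]
  jaw: [1,1,1,1,1,1,1,1]

```text
time: 25.6
position: [0.4304, 0.1913, 0.2318]
orientation: [3.047, 1.571, -2.168]
contact_force: [0.3, 0.0, -2.7]
gripper_width: 0.0126
```

```bash
python3 wshot.py w10; python3 - <<'E'
from plant import bot
from h import *
go(bot.read_state(),0.4288,0.1955,n=1,yaw=61.1)
d=pickle.load(open('pics/w10.pkl','rb'));cv2.imwrite('pics/w10c.png',cv2.resize(d['frame'][160:250,230:320],None,fx=6.5,fy=6.5,interpolation=cv2.INTER_CUBIC)[:,:,::-1])
E
```

```text
[0.43035548 0.19128348 0.23176208] [-0.05607572  0.01684392 -0.01602697] [ 0.29053463  0.04982886 -2.73242006] [ 0.18046154  0.36248522 -0.83313528  1.97417201  0.32992857  0.94433917
  0.25162894]
pos [0.4303 0.1914 0.2317] zyaw 61.26 q7 0.252 q1 0.18 rows 1 -> [-0.     0.132  0.116] spin units total 0.022846896304209673
```

View pics/w10c.png

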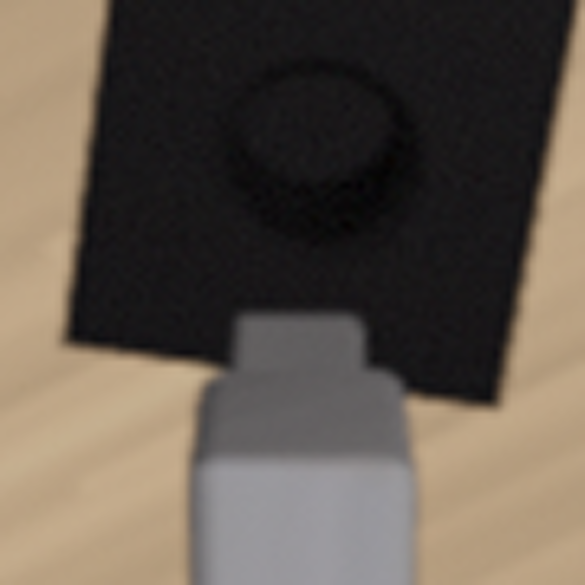

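Emit:
send_rows:
  translation:
    - [0,0.07,0.07]
    - [0,0.07,0.06]
    - [0,0,0]
    - [0.4,0,0]
    - [0.4,0,0]
    - [0.4,0,0]
    - [0.4,0,0]
    - [0.4,0,0]
  spin: [0,0,0,0,0,0,0,0]
  jaw: [1,1,1,1,1,1,1,1]

```text
time: 26.45
position: [0.4285, 0.1959, 0.1806]
orientation: [2.29, 1.57, -2.924]
contact_force: [0.1, -1.2, -3.3]
gripper_width: 0.0124
```

```bash
python3 wshot.py w11; python3 - <<'E'
from plant import bot
from h import *
go(bot.read_state(),0.4288,0.1955,n=1,yaw=61.1)
d=pickle.load(open('pics/w11.pkl','rb'));cv2.imwrite('pics/w11c.png',cv2.resize(d['frame'][160:250,230:320],None,fx=6.5,fy=6.5,interpolation=cv2.INTER_CUBIC)[:,:,::-1])
E
```

```text
[0.42852568 0.19594846 0.18062147] [-0.01491718  0.03271753  0.06531426] [ 0.1322265  -1.23384418 -3.29984077] [ 0.11824116  0.44065588 -0.78535134  2.0203436   0.41491237  0.84427349
  0.16764967]
pos [0.4278 0.1955 0.1794] zyaw 61.27 q7 0.167 q1 0.118 rows 1 -> [-0.    -0.035  0.021] spin units total 0.02524460543136212
```

View pics/w11c.png

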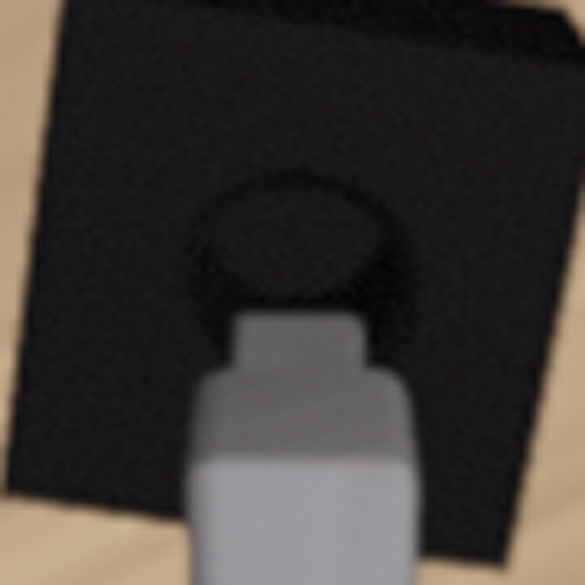

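Emit:
send_rows:
  translation:
    - [0.3,0,0]
    - [0.25,0,0]
    - [0.2,0,0]
    - [0.15,0,0]
    - [0.15,0,0]
    - [0.15,0,0]
    - [0.15,0,0]
    - [0.15,0,0]
  spin: [0,0,0,0,0,0,0,0]
  jaw: [1,1,1,1,1,1,1,1]

```text
time: 27.3
position: [0.4288, 0.196, 0.1441]
orientation: [-0.872, 1.571, 0.197]
contact_force: [0.1, -0.7, -3.0]
gripper_width: 0.0121
```

```bash
python3 st.py
```

```text
t 27.3 [0.4288 0.196  0.1441] F [ 0.05 -0.73 -2.99] m [ 0.01  -0.052  0.022] tau7 0.077 zyaw 61.27 q [ 0.076  0.498 -0.741  2.047  0.481  0.772  0.112] qv7 -0.057
```

Emit:
send_rows:
  translation:
    - [0.2,0,0]
    - [0.2,0,0]
    - [0.2,0,0]
    - [0.2,0,0]
    - [0.2,0,0]
    - [0.15,0,0]
    - [0.1,0,0]
    - [0,0,0]
  spin: [0,0,0,0,0,0,0,0]
  jaw: [1,1,1,1,1,1,1,1]

```text
time: 28.1
position: [0.4286, 0.196, 0.1127]
orientation: [2.423, 1.57, -2.791]
contact_force: [-0.7, -0.4, -2.4]
gripper_width: 0.0125
```

```bash
python3 st.py
```

```text
t 28.1 [0.4286 0.196  0.1127] F [-0.68 -0.4  -2.43] m [-0.08   0.02  -0.005] tau7 -0.045 zyaw 61.28 q [ 0.037  0.549 -0.697  2.065  0.538  0.712  0.063] qv7 0.004
```

Emit:
send_rows:
  translation:
    - [0.03,0,0]
    - [0.03,0,0]
    - [0.03,0,0]
    - [0.03,0,0]
    - [0.02,0,0]
    - [0,0,0]
    - [0,0,0]
    - [0,0,0]
  spin: [0,0,0,0,0,0,0,0]
  jaw: [1,1,1,1,1,1,1,1]

```text
time: 28.9
position: [0.4288, 0.1961, 0.1095]
orientation: [-2.622, 1.571, -1.553]
contact_force: [1.0, -0.3, -2.8]
gripper_width: 0.0124
```

```bash
python3 st.py
```

```text
t 28.9 [0.4288 0.1961 0.1095] F [ 1.   -0.25 -2.8 ] m [ 0.025 -0.025 -0.016] tau7 0.0 zyaw 61.27 q [ 0.033  0.555 -0.692  2.067  0.544  0.706  0.057] qv7 0.001
```

Emit:
send_rows:
  translation:
    - [0.02,0,0]
    - [0.02,0,0]
    - [0.02,0,0]
    - [0,0,0]
    - [0,0,0]
    - [0,0,0]
    - [0,0,0]
    - [0,0,0]
  spin: [0,0,0,0,0,0,0,0]
  jaw: [1,1,1,1,1,1,1,1]

```text
time: 29.7
position: [0.4291, 0.1963, 0.1088]
orientation: [-1.442, 1.57, -0.372]
contact_force: [-2.5, -2.6, 8.5]
gripper_width: 0.0122
```

```bash
python3 st.py
```

```text
t 29.7 [0.4291 0.1963 0.1088] F [-2.51 -2.6   8.49] m [-0.413  0.63   0.017] tau7 0.001 zyaw 61.27 q [ 0.031  0.556 -0.69   2.066  0.547  0.704  0.055] qv7 -0.001
```

Emit:
send_rows:
  translation:
    - [-0.02,0,0]
    - [0,0,0]
    - [0,0,0]
    - [0,0,0]
    - [0,0,0]
    - [0,0,0]
    - [0,0,0]
    - [0,0,0]
  spin: [0,0,0,0,0,0,0,0]
  jaw: [1,0.6,0.5,0.3,0,-0.4,-0.8,-1]

```text
time: 30.5
position: [0.4288, 0.1961, 0.1085]
orientation: [0.698, 1.571, 1.768]
contact_force: [0.5, 0.7, -0.0]
gripper_width: 0.0835
```

```bash
python3 wshot.py w12; python3 st.py
```

```text
[0.42878417 0.1960541  0.10852246] [-0.04485714  0.05071703  0.03828626] [ 0.48821532  0.73004518 -0.00572687] [ 0.03204091  0.55625651 -0.69036886  2.06696399  0.54622756  0.70389494
  0.05572645]
t 30.55 [0.4288 0.196  0.1085] F [-0.09 -0.26  0.11] m [ 0.036 -0.023  0.036] tau7 -0.0 zyaw 61.27 q [ 0.032  0.556 -0.69   2.067  0.546  0.704  0.056] qv7 0.001
```

View pics/w12.png

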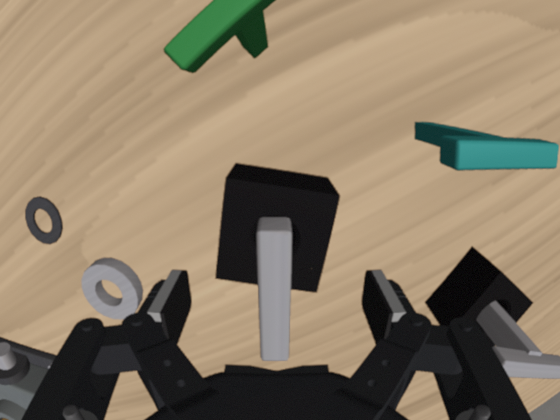

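The key stands free in its stand, with the bar at (275,218–360) and the jaws wide open. Rising.

Emit:
send_rows:
  translation:
    - [-0.3,0,0]
    - [-0.6,0,0]
    - [-0.7,0,0]
    - [-0.8,0,0]
    - [-0.8,0,0]
    - [-0.8,0,0]
    - [-0.8,0,0]
    - [-0.6,0,0]
  spin: [0,0,0,0,0,0,0,0]
  jaw: [-1,-1,-1,-1,-1,-1,-1,-1]

```text
time: 31.35
position: [0.429, 0.1965, 0.246]
orientation: [-0.749, 1.569, 0.32]
contact_force: [0.1, 0.4, 0.2]
gripper_width: 0.0855
```

Emit:
send_rows:
  translation:
    - [0,-1,0]
    - [0,-1,0]
    - [0,-1,0]
    - [0,-1,0]
    - [0,-0.6,0]
    - [0,-0.2,0]
    - [0,0,0]
    - [0,0,0]
  spin: [0,0,0,0,0,0,0,0]
  jaw: [-1,-1,-1,-1,-1,-1,-1,-1]

```text
time: 32.15
position: [0.533, 0.1393, 0.2438]
orientation: [1.465, 1.57, 2.536]
contact_force: [0.2, -0.5, -0.7]
gripper_width: 0.0852
```

```bash
python3 st.py; python3 - <<'E'
from plant import snapshot
from h import *
for n in ['scene','side']:
    d=snapshot(n);pickle.dump(d,open(f'pics/{n}9.pkl','wb'));cv2.imwrite(f'pics/{n}9.png',d['frame'][:,:,::-1])
    W=cloud(d);sat=cv2.cvtColor(d['frame'],cv2.COLOR_RGB2HSV)[...,1]
    m=((W[...,2]>0.1)&(W[...,2]<0.128)&(sat<60)&(np.hypot(W[...,0]-.43,W[...,1]-.195)<.06))
    if m.sum()>30: p=W[m];print(n,m.sum(),cv2.minAreaRect((p[:,:2]*1000).astype(np.float32)),np.percentile(p[:,2],[50,95]))
E
```

```text
t 32.15 [0.533  0.1393 0.2438] F [ 0.16 -0.49 -0.71] m [-0.005 -0.027 -0.007] tau7 0.009 zyaw 61.36 q [ 0.249  0.482 -0.774  1.772  0.383  1.046  0.407] qv7 0.0
scene 375 ((430.7309265136719, 194.64675903320312), (15.05212116241455, 70.43112182617188), 62.69791030883789) [0.1201742  0.12284079]
side 320 ((427.95819091796875, 196.0483856201172), (16.47406005859375, 70.00831604003906), 60.935760498046875) [0.12113556 0.1244439 ]
```

View pics/scene9.png

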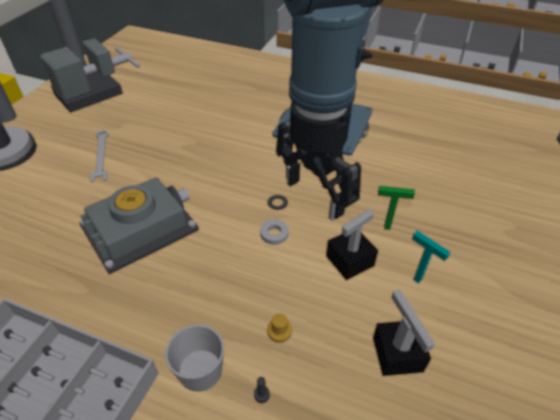

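View pics/side9.png

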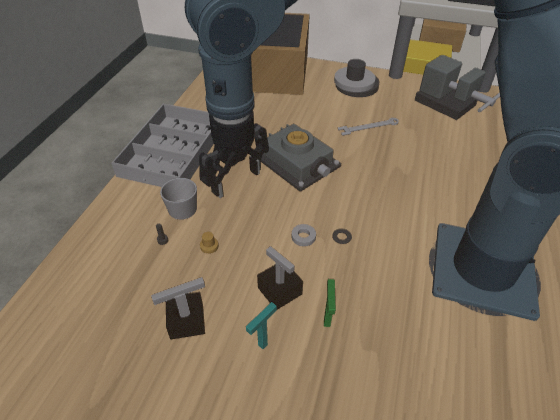

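Both views show the key upright in its own stand at scene (352,240) and side (280,270), with the bar top at 0.12 m. The big key, bearing and bushing are where they were, and the gripper is clear. Handing in.

```bash
python3 -c "
from plant import ticket
print(ticket.job_done())"
```

```text
the job is handed in; nothing more can be done
None
```

I tightened the plug with the smaller key, put the key back upright in its own stand, and handed the job in at about 32 s of the 70 s allowed.

- **Tightening:** The plug ran freely at about 0.08 N m for just over a radian, then stiffened to 0.365 N m. I turned it about 0.24 rad further. The final moment was 0.46 N m at the wrist and about 0.48 N m worked out from the last joint's torque. That puts it about 0.3 rad past first bite, inside the 0.37 to 0.62 N m snug range. I then backed off 0.13 rad inside the socket play and lifted the key out.
- **Key and bystanders:** Both outside cameras show the key upright with its bar top at 0.12 m, within about 1.5 mm of where it started. The bigger key, the bearing and the bushing look unmoved, and the gripper is clear with no contact force. The largest contact force I read was about 10 N, taken only at the end of each move.
- **Disagreement on the plug angle:** Afterwards the wrist camera showed the plug at about 16.6°, where the socket play alone predicted about 10.8°. I put the 6° difference down to the key twisting slightly in the pads under load, but did not confirm it. I trusted the moment readings for how far past bite the plug went.
- **Wrist camera offset:** It also read the stand up to 5 mm away from where the outside cameras put it, so I returned the key to the pose where I had gripped it.

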